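# Stack the empty totes on the loaded one, each turned so that it does not nest

### The job

Stack the two empty totes squarely on the tote that holds the tube rack, without shifting that tote: first the deep one, then the shallow one on top. Each must face the opposite way to the tote under it (scooped end over whole end), so that its lugs rest on the rim below instead of nesting down onto the tubes. Set them down gently rather than dropping them, let go, and leave everything else on the bench alone.

Things in the scene. Friction and masses are not known exactly. Their poses are not given: they have to be found in the camera images.
- loaded_tote: Grey stack-nest tote, 180 x 130 mm at the rim, 80 high, 148 x 98 at the underside, 4 mm floor; holds the tube rack. Origin: centre of the underside; +x along its length to the scooped end, z up. Flared lower walls, then an upright rim band 10 mm thick from 46 mm up to the rim (mouth 160 x 110 inside). Stays put: other totes go on it.
- deep_tote: Empty tote, 0.16 to 0.29 kg, same shape, height and axes as the loaded tote (band 46 to 80 mm up). Stacked centred and facing opposite to the tote below, its underside is 68 mm above that tote's underside: its foot sits 12 mm inside the mouth with about 4 mm play all round, lugs on the rim.
- shallow_tote: Empty tote, 0.13 to 0.22 kg, same plan and axes as the others but 60 mm high (band 28 to 60 mm up). It stacks on the deep tote in the same way, its underside 68 mm above the deep tote's underside.
- tube_rack: White rack with 8 short capped tubes standing in the loaded tote, 96 x 56 mm, 44 mm high; origin at the centre of its underside, z up. A tote that nests would come down on it.
- loaded_tote_front (a point): Middle of the loaded tote's scooped end (tote x = +85, y = 0 mm) at rim height. On every tote the rim band of this end is cut away over the middle 56 mm; the other end (x = -85) is whole. A plain paper label is on the wall below the scoop.
- deep_tote_front (a point): Middle of the deep tote's scooped end (tote x = +85, y = 0 mm) at rim height, 80 mm up. On every tote each long side has two slots 26 mm wide through the band, centred at x = +62 and -32 mm; under each slot is an outside lug 20 mm wide reaching out to y = +-65 mm, its underside 12 mm above the tote's underside.
- shallow_tote_front (a point): Middle of the shallow tote's scooped end (tote x = +85, y = 0 mm) at rim height, 60 mm up. Every tote can be pinched from above by its 10 mm band: on a long side (centre line y = +-60 mm, unbroken from x = -19 to +49 mm) or in the middle of the whole end (x = -85 mm).
- reagent_bottle: Bystander, to be left alone: white bottle with black cap, 60 mm across, 120 mm high. Origin: centre of the underside.
- wipes_tub: Bystander, to be left alone: white round tub, 84 mm across, 110 mm high. Origin: centre of the underside.
- tip_box: Bystander, to be left alone: low black box with clear top, 85 x 120 x 57 mm. Origin: centre of the underside.
- probe_case: Bystander, to be left alone: black case with a steel catch, 90 x 150 x 50 mm. Origin: centre of the underside.
Mind the look-alikes: they are no part of the job. What is shaped like the deep_tote but purple is not meant.

How it is judged:
By the outcome, as a careful person would: the job done as asked, in the order asked, and still so for the second after the job is handed in, with the robot touching nothing.
It also fails if it takes over 64 s, if anything falls off the work surface, if the arm or the gripper's body presses on something with over 40 N, if the wrist force passes 120 N, or if a joint passes its speed limit or range.

### The arm

A 6-joint arm with a two-finger parallel gripper is mounted at the origin on the work surface. World frame = base frame: x ahead of the robot, y to its left, z up, the work surface at z = 0. Lengths are in m, angles in degrees, forces in N, time in s.
With the tool pointing down it reaches from about 0.4 to 0.825 m from the base axis. Payload 7 kg.
Tool frame: the origin (TCP) lies midway between the tips of the shut fingers; the grasp point (between the pads) lies 19 mm behind it; z points along the fingers, y is the direction in which the jaws open and shut (so a half turn about z gives the same grasp; the last joint's range is limited). The gripper opens to 88 mm and grips with 3 to 60 N. Pads are 19 mm wide; open, the fingers measure 130 mm over their backs; the gripper's body (78 mm by 193 mm) begins 47 mm behind the grasp point.
Start: joints at [-51.217, 20.546, 0.682, 0, -70.136, -16.507], TCP at [0.256, -0.625, 0.227] pointing down, gripper open.
Joint ranges: [-176.03, 176.03], [-82.01, 121.73], [-58.28, 71.71], [-173.87, 95.51], [-174.79, -0.11], [-173.66, 173.66]. Speed limits (degrees/s): [136.94, 136.94, 172.46, 180, 180, 180].

### API

Orientations are given as [roll, pitch, yaw] about the fixed x, y, z axes, in that order (R = Rz(yaw) Ry(pitch) Rx(roll)).
In Python, from plant import ctrl gives the robot as it stands. The module is installed in compiled form; this text tells all that it offers.
- The arm moves only by the tool arm_command, never from a script. Its argument "targets" is a list that holds one entry, the list of rows, each a list of 7 numbers: the turn, a rotation vector about the world's x, y, z in rad, then the shift along the world's x, y, z in cm, then the opening, from 0 (shut) to 1 (fully open). A call has 1 to 8 rows; each row is the pose to reach, as a shift and turn from the pose commanded when the call began; what a row does not reach only later rows make up. A row lasts 1/12 s, in which the tool goes at most 41.7 mm and 7.16 degrees, less where a joint would pass 70% of its speed; a pose out of reach is approached as far as the arm can. A call with a gripper value outside its range is refused whole. The fingers move at their own pace and stop on an object; the grip force is fixed at half the most. Time passes only in rows, so rows that repeat a pose let the fingers close. It gives the time, the measured TCP pose, the force and the opening at its end, in the units of the state.
- ctrl.get_obs(): the state, without advancing time (a new reading comes with each control period).
- ctrl.snapshot(name): name is "side" or "top"; returns the picture (400x640x3 uint8, blue, green, red); there is no depth.
- ctrl.camera_model(name): a dict with "K" (3x3 intrinsics, pixels), "distortion" ([k1, k2, p1, p2, k3] as OpenCV has them; the pictures are not rectified), "xyz" and "rotation" of the camera in the world. Camera axes: x right, y up, looking along -z (the intrinsics and any distortion apply to the point x, -y, -z); pixel columns grow to the right and rows downward; lengths in m; the calibration is good to about 2 mm. A picture is of the moment at which its call begins. camera_model takes no time and is no camera call.
- ctrl.close_job(): hands the job in, once; it reports no verdict.
The state is a dict: "clock": time; "joint_pos": joint angles; "qvel": joint speeds; "tau": joint torques, N m; "tool_pos": TCP position; "orientation": TCP orientation; "force": force on the tool from outside, world axes, zero at the start; "moment": the same for the moment, N m; "opening": finger opening in m.
Only numpy, scipy, OpenCV 4.12 (cv2) and the standard library are available. Lean on these libraries where they do the work, as an engineer would, in place of code of your own. Each camera call takes 0.05 s, during which the arm holds its last target. There are 200 camera calls.

## Working session

There is one attempt and no reset: what is moved stays moved. The work goes in short steps, Python scripts to look and compute and a tool call to move; the robot and the scene stay as the last step left them, time stands still between calls to the robot, and variables do not carry over. Pictures are saved under pics/ and viewed, about 8 in all and at most 12, crops included, and the job is handed in when it is done.

Besides the shell and the picture viewer there is one more tool, called after "Emit:" in YAML: its name, and indented under it one key for each argument. arm_command: Moves the arm, as the interface text tells. Its arguments: {"type":"object","properties":{"targets":{"type":"array","items":{"type":"array","items":{"type":"array","items":{"type":"number"}}}}},"required":["targets"]}

```bash
mkdir -p pics
python3 - <<'E'
from plant import ctrl
import cv2,numpy as np
for n in("top","side"):
    cv2.imwrite(f"pics/{n}0.png",ctrl.snapshot(n)); m=ctrl.camera_model(n); print(n,{k:np.round(v,4).tolist() for k,v in m.items()})
o=ctrl.get_obs(); print({k:np.round(v,3).tolist() for k,v in o.items()})
E
```

```text
top {'K': [[483.4994, 0.0, 321.0947], [0.0, 483.4994, 195.3028], [0.0, 0.0, 1.0]], 'distortion': [0.0289, 0.0, 0.0, 0.0, 0.0], 'xyz': [0.3656, 0.0005, 1.5504], 'rotation': [4.2573, -0.016, -88.3746]}
side {'K': [[445.3734, 0.0, 317.5016], [0.0, 445.3734, 196.9166], [0.0, 0.0, 1.0]], 'distortion': [-0.0613, 0.0, 0.0, 0.0, 0.0], 'xyz': [-0.1292, 0.7387, 1.1463], 'rotation': [41.8546, -0.6672, -139.4867]}
{'clock': 0.1, 'joint_pos': [-51.217, 20.587, 0.636, -0.017, -70.134, -16.507], 'qvel': [0.051, 0.079, 0.264, 0.076, -0.035, 0.008], 'tau': [-0.001, -58.417, 29.375, 7.016, 0.01, -0.0], 'tool_pos': [0.256, -0.624, 0.226], 'orientation': [179.914, -0.009, -157.73], 'force': [0.969, 0.268, 0.244], 'moment': [0.035, -0.004, -0.05], 'opening': 0.088}
```

View pics/top0.png

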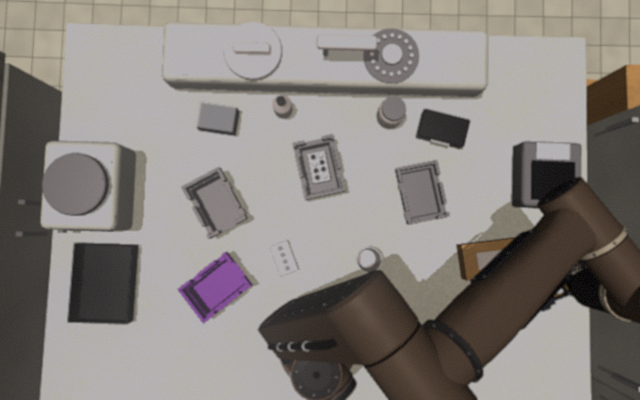

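View pics/side0.png

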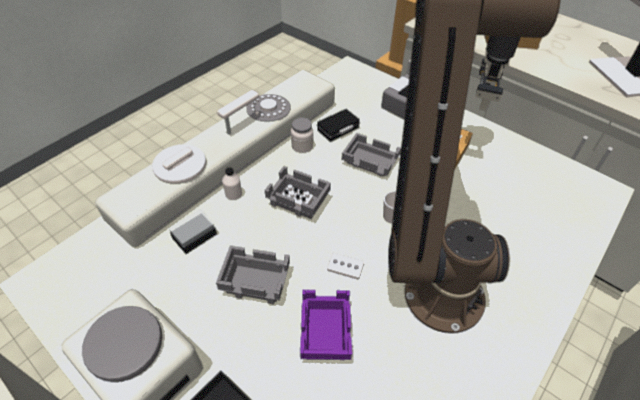

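The top view shows the loaded tote near (320,167), the grey tote on the left near (216,202), the one on the right near (422,191), and the purple decoy at (215,287). Next I'll zoom in to find which ends are scooped.

```bash
cat > h.py <<'E'
import cv2,numpy as np
from plant import ctrl
from scipy.spatial.transform import Rotation as R
def cam(n):
    m=ctrl.camera_model(n); return np.array(m["K"]),np.array(m["distortion"]),np.array(m["xyz"]),R.from_euler("xyz",m["rotation"],degrees=True).as_matrix()
def px2w(n,p,z):
    K,D,c,M=cam(n); u=cv2.undistortPoints(np.array(p,float).reshape(-1,1,2),K,D)[:,0]
    d=np.c_[u[:,0],-u[:,1],-np.ones(len(u))]@M.T
    return c+d*((z-c[2])/d[:,2])[:,None]
def w2px(n,X):
    K,D,c,M=cam(n); q=(np.array(X,float).reshape(-1,3)-c)@M; q=q*[1,-1,-1]
    return cv2.projectPoints(q,np.zeros(3),np.zeros(3),K,D)[0][:,0]
def crops(name,lst,s=6,size=(260,260)):
    out=[]
    for im,(x,y),w,h in lst:
        x0,y0=int(x-w//2),int(y-h//2); out.append(cv2.resize(im[y0:y0+h,x0:x0+w],None,fx=s,fy=s,interpolation=cv2.INTER_CUBIC))
    cv2.imwrite(name,out); return out
E
python3 - <<'E'
import cv2,numpy as np
t=cv2.imread("pics/top0.png");s=cv2.imread("pics/side0.png")
f=lambda im,x,y,w=78,h=78:cv2.resize(im[y-h//2:y+h//2,x-w//2:x+w//2],(266,266),interpolation=cv2.INTER_CUBIC)
cv2.imwrite("pics/c0.png",np.vstack([np.hstack([f(t,216,202),f(t,320,167),f(t,422,191)]),np.hstack([f(s,255,272),f(s,298,192),f(s,372,152)])]))
E
```

```text
(no output)
```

View pics/c0.png

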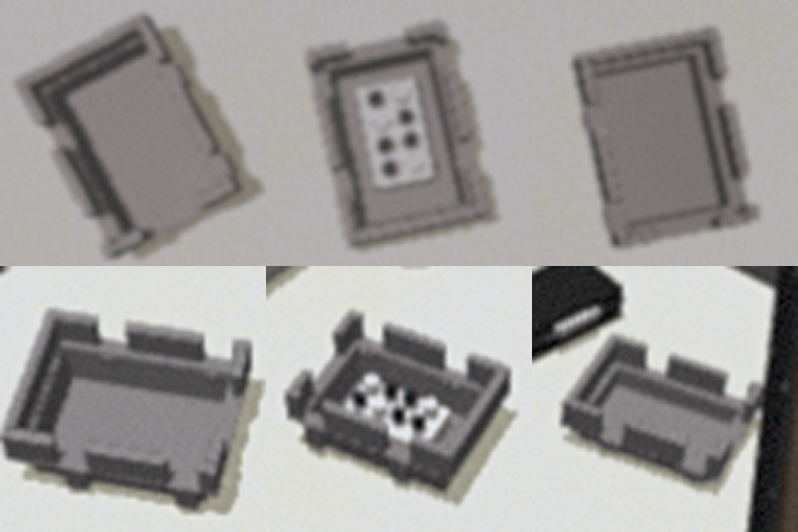

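The middle tote is scooped at its image-up (+x) end. The left tote's whole end is at upper left and its scoop faces the robot. The right tote is also whole at image-up, scoop towards the robot. Next I'll measure the outlines and check which empty tote is deep.

```bash
python3 - <<'E'
from h import *
t=cv2.imread("pics/top0.png").astype(int)
hsv=cv2.cvtColor(t.astype(np.uint8),cv2.COLOR_BGR2HSV)
for n,(cx,cy) in dict(L=(216,202),M=(320,167),R=(422,191)).items():
    sub=t[cy-40:cy+40,cx-38:cx+38]
    g=sub.max(2); sh=sub[...,2]-sub[...,0]
    m=((g<150)&(sh<22)).astype(np.uint8)*255
    m=cv2.morphologyEx(m,cv2.MORPH_OPEN,np.ones((2,2)))
    cs=cv2.findContours(m,0,2)[0]; c=max(cs,key=cv2.contourArea)+[cx-38,cy-40]
    print(n,cv2.contourArea(c),"shadowpx",t[cy-25,cx+25].tolist())
    for z in(.06,.08):
        w=px2w("top",c.reshape(-1,2),z)[:,:2]*1000
        r=cv2.minAreaRect(w.astype(np.float32)); print(z,np.round(r[0],1),np.round(r[1],1),round(r[2],1))
    v=t.astype(np.uint8).copy();
E
python3 - <<'E'
import cv2;t=cv2.imread("pics/top0.png")
for p in[(237,180),(244,205),(230,205),(205,215),(345,190),(260,150),(440,200),(420,190)]:print(p,t[p[1],p[0]])
E
```

```text
L 2862.0 shadowpx [176, 180, 182]
0.06 [441.6 319.6] [195.8 151.7] 30.1
0.08 [440.6 315.3] [193.1 149.6] 30.1
M 2501.5 shadowpx [178, 177, 179]
0.06 [560.8   5.1] [189.8 138.5] 14.5
0.08 [558.2   5.1] [187.3 136.7] 14.5
R 2445.5 shadowpx [171, 178, 181]
0.06 [ 492.3 -309.4] [181.1 137.7] 13.0
0.08 [ 490.6 -305.2] [178.6 135.9] 13.0
(237, 180) [172 176 179]
(244, 205) [113 125 131]
(230, 205) [130 129 137]
(205, 215) [61 61 65]
(345, 190) [102 107 114]
(260, 150) [178 178 181]
(440, 200) [90 91 96]
(420, 190) [117 117 124]
```

```bash
cat >> h.py <<'E'
def rects(img,items,zs=(.06,.08),save=None):
    t=cv2.GaussianBlur(img,(3,3),0).astype(int); v=[]
    for n,(cx,cy) in items.items():
        x0,y0=cx-39,cy-39; sub=t[y0:y0+78,x0:x0+78]
        m=((sub[...,2]<152)&(sub[...,1]-sub[...,0]<5)).astype(np.uint8)*255
        m=cv2.morphologyEx(m,cv2.MORPH_OPEN,np.ones((4,4)))
        c=max(cv2.findContours(m,0,2)[0],key=cv2.contourArea)
        for z in zs:
            w=px2w("top",(c+[x0,y0]).reshape(-1,2),z)[:,:2]*1000
            r=cv2.minAreaRect(w.astype(np.float32)); print(n,z,np.round(r[0],1),np.round(r[1],1),round(r[2],1))
        k=cv2.resize(img[y0:y0+78,x0:x0+78],None,fx=3.4,fy=3.4)
        b=cv2.boxPoints(cv2.minAreaRect(c)); cv2.polylines(k,[np.int32((c+.5)*3.4)],True,(0,0,255)); cv2.polylines(k,[np.int32((b+.5)*3.4)],True,(0,255,0)); v.append(k)
    if save: cv2.imwrite(save,np.hstack(v))
E
python3 -c "
from h import *
rects(cv2.imread('pics/top0.png'),dict(L=(216,202),M=(320,167),R=(422,191)),save='pics/r0.png')"
```

```text
L 0.06 [441.7 327.4] [188. 137.] 30.4
L 0.08 [440.6 323. ] [185.4 135.2] 30.4
M 0.06 [563.5  10. ] [182.9 131.3] 14.2
M 0.08 [560.9   9.9] [180.5 129.6] 14.2
R 0.06 [ 492.2 -309.1] [181.1 138.3] 13.0
R 0.08 [ 490.5 -304.9] [178.7 136.5] 13.0
```

View pics/r0.png

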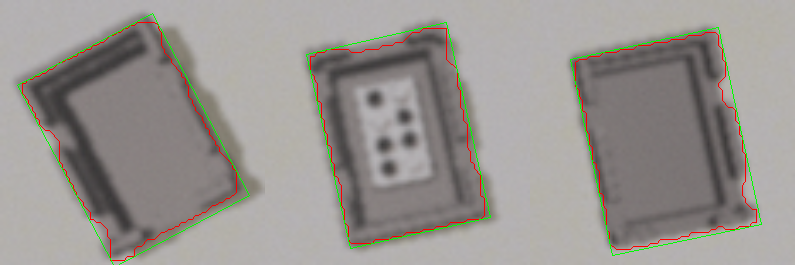

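Left is the larger outline, so it is the deep tote, and right is the shallow one. Correcting for shadow on the lower-right corners, the estimates in mm are:

| Tote | x | y | Yaw |
|---|---|---|---|
| Deep | 442 | 327 | -149.6° |
| Loaded | 561 | 10 | 14.2° |
| Shallow | 492 | -305 | -167° |

I'll grip the deep tote first, by its robot-right long side at (472, 275).

Emit:
arm_command:
  targets:
    - [[0, 0, 0, 20, 26, 0, 1], [0, 0, 0, 20, 26, 0, 1], [0, 0, 0, 20, 26, 0, 1], [0, 0, 0, 20, 26, 0, 1], [0, 0, 0, 20, 26, 0, 1], [0, 0, 0, 20, 26, 0, 1], [0, 0, 0, 20, 26, 0, 1], [0, 0, 0, 20, 26, 0, 1]]

```text
clock: 0.77
tool_pos: [0.4568, -0.3623, 0.2264]
orientation: [180.0, -0.0, -157.7]
force: [-0.3, -0.8, -0.1]
opening: 0.0875
```

Emit:
arm_command:
  targets:
    - [[0, 0, 0.1, 4.4, 32.5, 0, 1], [0, 0, 0.1, 4.4, 32.5, 0, 1], [0, 0, 0.1, 4.4, 32.5, 0, 1], [0, 0, 0.1, 4.4, 32.5, 0, 1], [0, 0, 0.1, 4.4, 32.5, 0, 1], [0, 0, 0.1, 4.4, 32.5, 0, 1], [0, 0, 0.1, 4.4, 32.5, 0, 1], [0, 0, 0.1, 4.4, 32.5, 0, 1]]

```text
clock: 1.43
tool_pos: [0.4995, -0.0372, 0.2266]
orientation: [180.0, 0.0, -152.0]
force: [0.7, -0.2, 0.5]
opening: 0.0874
```

Emit:
arm_command:
  targets:
    - [[0, 0, 0.042, -2.8, 31.5, 0, 1], [0, 0, 0.042, -2.8, 31.5, 0, 1], [0, 0, 0.042, -2.8, 31.5, 0, 1], [0, 0, 0.042, -2.8, 31.5, 0, 1], [0, 0, 0.042, -2.8, 31.5, 0, 1], [0, 0, 0.042, -2.8, 31.5, 0, 1], [0, 0, 0.042, -2.8, 31.5, 0, 1], [0, 0, 0.042, -2.8, 31.5, 0, 1]]

```text
clock: 2.1
tool_pos: [0.4711, 0.2789, 0.2263]
orientation: [180.0, 0.0, -149.5]
force: [0.8, 0.0, 0.9]
opening: 0.0879
```

Run:
```python
from h import *
t=ctrl.snapshot("top");s=ctrl.snapshot("side")
o=ctrl.get_obs();print(o["clock"],np.round(o["tool_pos"],4),np.round(o["orientation"],2))
def box(c,yaw,h):
    a=np.radians(yaw);X=np.array([np.cos(a),np.sin(a)]);Y=np.array([-X[1],X[0]])
    return np.array([[*(np.array(c)+sx*X*.09+sy*Y*.065),h] for sx,sy in((1,1),(1,-1),(-1,-1),(-1,1))])
k=5;out=[]
for n,im in(("top",t),("side",s)):
    im=cv2.resize(im,None,fx=k,fy=k,interpolation=cv2.INTER_CUBIC)
    for c,yaw,h in(((.4416,.3266),-149.6,.08),((.561,.010),14.2,.08),((.4918,-.305),-167,.06)):
        cv2.polylines(im,[np.int32((w2px(n,box(c,yaw,h))+.5)*k)],True,(0,255,0))
    for cx,cy in (((216,202),(320,167),(422,191)) if n=="top" else ((255,272),(298,192),(372,152))):
        out.append(cv2.resize(im[(cy-40)*k:(cy+40)*k,(cx-40)*k:(cx+40)*k],(266,266)))
cv2.imwrite("pics/v1.png",np.vstack([np.hstack(out[:3]),np.hstack(out[3:])]))
```

```text
2.2 [0.4713 0.2789 0.2258] [-1.7999e+02 -4.0000e-02 -1.4938e+02]
```

View pics/v1.png

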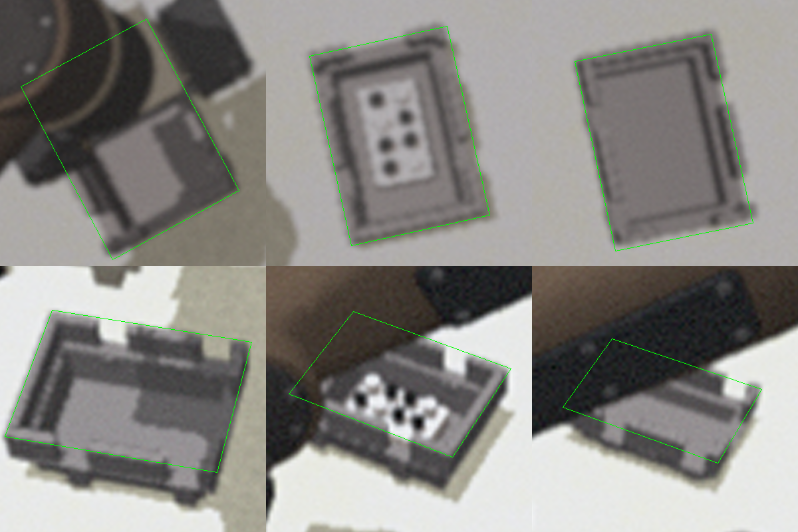

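The overlays fit in both views, so the poses and heights are confirmed. The measured TCP is 4 mm off in y, so I'll correct that and descend.

Emit:
arm_command:
  targets:
    - [[0, 0, 0, 0, -0.4, -4, 1], [0, 0, 0, 0, -0.4, -8, 1], [0, 0, 0, 0, -0.4, -11, 1], [0, 0, 0, 0, -0.4, -13.5, 1], [0, 0, 0, 0, -0.4, -15.5, 1], [0, 0, 0, 0, -0.4, -17, 1], [0, 0, 0, 0, -0.4, -17.4, 1], [0, 0, 0, 0, -0.4, -17.4, 1]]

```text
clock: 2.87
tool_pos: [0.4713, 0.2703, 0.0514]
orientation: [-179.9, -0.2, -149.6]
force: [0.4, 0.4, 0.1]
opening: 0.0878
```

Emit:
arm_command:
  targets:
    - [[0, 0, 0, 0, 0.4, 0, 1], [0, 0, 0, 0, 0.4, 0, 1]]

```text
clock: 3.03
tool_pos: [0.4727, 0.2765, 0.0538]
orientation: [180.0, 0.1, -149.6]
force: [-0.1, 0.1, 0.3]
opening: 0.0876
```

Emit:
arm_command:
  targets:
    - [[0, 0, 0, 0, 0, 0, 0], [0, 0, 0, 0, 0, 0, 0], [0, 0, 0, 0, 0, 0, 0], [0, 0, 0, 0, 0, 0, 0], [0, 0, 0, 0, 0, 0, 0], [0, 0, 0, 0, 0, 0, 0], [0, 0, 0, 0, 0, 0, 0], [0, 0, 0, 0, 0, 0, 0]]

```text
clock: 3.7
tool_pos: [0.4718, 0.2754, 0.0526]
orientation: [-180.0, -0.0, -149.6]
force: [0.1, 0.4, 0.7]
opening: 0.0396
```

Emit:
arm_command:
  targets:
    - [[0, 0, 0, 0, 0, 0, 0], [0, 0, 0, 0, 0, 0, 0], [0, 0, 0, 0, 0, 0, 0], [0, 0, 0, 0, 0, 0, 0], [0, 0, 0, 0, 0, 0, 0], [0, 0, 0, 0, 0, 0, 0], [0, 0, 0, 0, 0, 0, 0], [0, 0, 0, 0, 0, 0, 0]]

```text
clock: 4.37
tool_pos: [0.4719, 0.2754, 0.0525]
orientation: [-180.0, -0.0, -149.6]
force: [0.4, -0.2, -0.2]
opening: 0.0098
```

Emit:
arm_command:
  targets:
    - [[0, 0, 0, 0, 0, 0.2, 0], [0, 0, 0, 0, 0, 0.8, 0], [0, 0, 0, 0, 0, 2, 0], [0, 0, 0, 0, 0, 4, 0], [0, 0, 0, 0, 0, 7, 0], [0, 0, 0, 0, 0, 9, 0], [0, 0, 0, 0, 0, 10, 0], [0, 0, 0, 0, 0, 10, 0]]

```text
clock: 5.03
tool_pos: [0.4727, 0.2764, 0.1551]
orientation: [179.9, 0.2, -149.6]
force: [0.2, 0.4, -1.6]
opening: 0.0099
```

Gripped: the opening is 9.8 mm and the lift shows 1.6 N. I'll raise it and carry it above the loaded tote.

Emit:
arm_command:
  targets:
    - [[0, 0, 0, 0, 0, 1.5, 0], [0, 0, 0, 0, 0, 4, 0], [0, 0, 0, 0.3, -1, 6, 0], [0, 0, -0.03, 1, -3, 6.5, 0], [0, 0, -0.06, 1.9, -6, 6.5, 0], [0, 0, -0.1, 3, -9.5, 6.5, 0], [0, 0, -0.14, 4.2, -13, 6.5, 0], [0, 0, -0.18, 5.3, -16.5, 6.5, 0]]

```text
clock: 5.7
tool_pos: [0.5242, 0.1088, 0.2159]
orientation: [180.0, -0.1, -160.0]
force: [0.8, -0.0, -2.8]
opening: 0.01
```

Emit:
arm_command:
  targets:
    - [[0, 0, -0.03, 1.1, -3.5, 0, 0], [0, 0, -0.06, 2.2, -7, 0, 0], [0, 0, -0.08, 3.3, -10, 0, 0], [0, 0, -0.1, 4.1, -12.5, 0, 0], [0, 0, -0.103, 4.7, -14.5, 0, 0], [0, 0, -0.103, 5, -15.5, 0, 0], [0, 0, -0.103, 5.1, -15.8, 0, 0], [0, 0, -0.103, 5.1, -15.8, 0, 0]]

```text
clock: 6.37
tool_pos: [0.5754, -0.0481, 0.2161]
orientation: [180.0, -0.1, -165.9]
force: [-0.1, 1.1, -1.6]
opening: 0.0099
```

```bash
cat >> h.py <<'E'
def box(c,yaw,h,L=.09,W=.065):
    a=np.radians(yaw);X=np.array([np.cos(a),np.sin(a)]);Y=np.array([-X[1],X[0]])
    return np.array([[*(np.array(c)+sx*X*L+sy*Y*W),h] for sx,sy in((1,1),(1,-1),(-1,-1),(-1,1))])
def over(fn,boxes,half=55):
    k=5;out=[];o=ctrl.get_obs();print(o["clock"],np.round(o["tool_pos"],4),np.round(o["orientation"],2),np.round(o["force"],1))
    for n in("top","side"):
        im=cv2.resize(ctrl.snapshot(n),None,fx=k,fy=k,interpolation=cv2.INTER_CUBIC)
        for b,col in boxes: cv2.polylines(im,[np.int32((w2px(n,b)+.5)*k)],True,col)
        cx,cy=np.int32(w2px(n,boxes[0][0]).mean(0)); x0=max(cx-half,0);y0=max(cy-half,0)
        out.append(cv2.resize(im[y0*k:(cy+half)*k,x0*k:(cx+half)*k],(400,400)))
    cv2.imwrite(fn,np.hstack(out))
E
python3 - <<'E'
from h import *
o=ctrl.get_obs();p=o["tool_pos"];yaw=o["orientation"][2];a=np.radians(yaw+180)
c=np.array(p[:2])+.06*np.array([-np.sin(a),np.cos(a)]);print(c)
over("pics/v2.png",[(box(c,yaw,p[2]+.028),(0,255,0)),(box((.561,.01),14.2,.08),(0,0,255))])
E
```

```text
[0.5607217  0.01008732]
6.3667 [ 0.5754 -0.0481  0.2161] [ 1.7998e+02 -1.2000e-01 -1.6588e+02] [-0.1  1.1 -1.6]
```

View pics/v2.png

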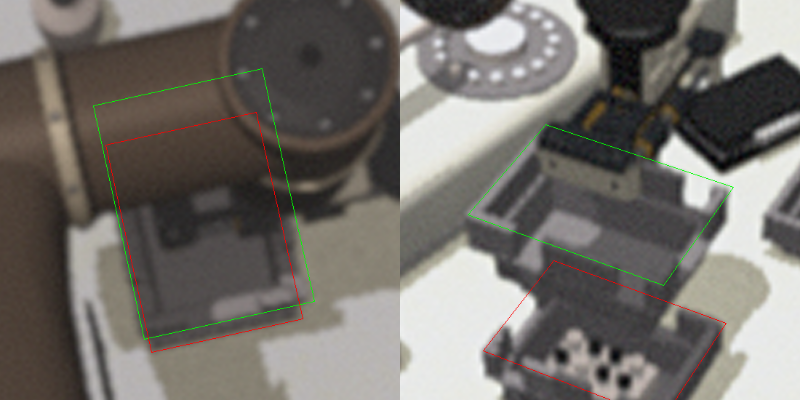

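The side view shows the held tote level and matching the predicted box, centred over the loaded tote's outline. I'll lower it in stages.

Emit:
arm_command:
  targets:
    - [[0, 0, 0, 0, 0, -1, 0], [0, 0, 0, 0, 0, -2.5, 0], [0, 0, 0, 0, 0, -4, 0], [0, 0, 0, 0, 0, -5.5, 0], [0, 0, 0, 0, 0, -6.7, 0], [0, 0, 0, 0, 0, -7.3, 0], [0, 0, 0, 0, 0, -7.5, 0], [0, 0, 0, 0, 0, -7.5, 0]]

```text
clock: 7.13
tool_pos: [0.5756, -0.0471, 0.1421]
orientation: [-180.0, -0.0, -165.8]
force: [-0.4, -0.4, -2.2]
opening: 0.0095
```

Emit:
arm_command:
  targets:
    - [[0, 0, 0, 0, 0, -0.2, 0], [0, 0, 0, 0, 0, -0.4, 0], [0, 0, 0, 0, 0, -0.6, 0], [0, 0, 0, 0, 0, -0.8, 0], [0, 0, 0, 0, 0, -1, 0], [0, 0, 0, 0, 0, -1.2, 0], [0, 0, 0, 0, 0, -1.3, 0], [0, 0, 0, 0, 0, -1.3, 0]]

```text
clock: 7.8
tool_pos: [0.5757, -0.0477, 0.1292]
orientation: [180.0, -0.0, -165.8]
force: [-0.0, -0.9, -1.9]
opening: 0.01
```

No contact: the foot is about 3 mm into the mouth. I'll continue down.

Emit:
arm_command:
  targets:
    - [[0, 0, 0, 0, 0, -0.15, 0], [0, 0, 0, 0, 0, -0.3, 0], [0, 0, 0, 0, 0, -0.45, 0], [0, 0, 0, 0, 0, -0.55, 0], [0, 0, 0, 0, 0, -0.65, 0], [0, 0, 0, 0, 0, -0.65, 0]]

```text
clock: 8.3
tool_pos: [0.5757, -0.0476, 0.1228]
orientation: [180.0, -0.0, -165.8]
force: [0.3, 0.1, -1.6]
opening: 0.0097
```

Emit:
arm_command:
  targets:
    - [[0, 0, 0, 0, 0, -0.05, 0], [0, 0, 0, 0, 0, -0.1, 0], [0, 0, 0, 0, 0, -0.15, 0], [0, 0, 0, 0, 0, -0.2, 0], [0, 0, 0, 0, 0, -0.2, 0]]

```text
clock: 8.72
tool_pos: [0.5758, -0.0476, 0.121]
orientation: [180.0, -0.0, -165.8]
force: [0.5, 0.2, -2.7]
opening: 0.0097
```

Emit:
arm_command:
  targets:
    - [[0, 0, 0, 0, 0, -0.05, 0], [0, 0, 0, 0, 0, -0.1, 0], [0, 0, 0, 0, 0, -0.1, 0]]

```text
clock: 8.97
tool_pos: [0.576, -0.0476, 0.1205]
orientation: [-180.0, 0.0, -165.8]
force: [-2.0, 0.3, 3.2]
opening: 0.0099
```

Emit:
arm_command:
  targets:
    - [[0, 0, 0, 0, 0, -0.05, 0], [0, 0, 0, 0, 0, -0.1, 0], [0, 0, 0, 0, 0, -0.1, 0]]

```text
clock: 9.22
tool_pos: [0.576, -0.0477, 0.1205]
orientation: [-180.0, 0.0, -165.8]
force: [-4.5, 0.8, 11.0]
opening: 0.0097
```

Contact comes at TCP z = 120.5 mm, exactly the seated height. I'll back off 1 mm and release.

Emit:
arm_command:
  targets:
    - [[0, 0, 0, 0, 0, 0.1, 0], [0, 0, 0, 0, 0, 0.1, 0.15], [0, 0, 0, 0, 0, 0.1, 0.3], [0, 0, 0, 0, 0, 0.1, 0.5], [0, 0, 0, 0, 0, 0.1, 0.7], [0, 0, 0, 0, 0, 0.1, 0.7], [0, 0, 0, 0, 0, 0.1, 0.7], [0, 0, 0, 0, 0, 0.1, 0.7]]

```text
clock: 9.88
tool_pos: [0.5759, -0.0476, 0.12]
orientation: [-180.0, -0.0, -165.8]
force: [0.3, -0.5, -0.1]
opening: 0.0474
```

Emit:
arm_command:
  targets:
    - [[0, 0, 0, 0, 0, 0.5, 0.7], [0, 0, 0, 0, 0, 2, 0.7], [0, 0, 0, 0, 0, 4, 0.7], [0, 0, 0, 0, 0, 7, 0.7], [0, 0, 0, 0, 0, 10, 1], [0, 0, 0, 0, 0, 11, 1], [0, 0, 0, 0, -1, 11, 1], [0, 0, 0, 0, -3, 11, 1]]

```text
clock: 10.55
tool_pos: [0.5762, -0.0768, 0.2309]
orientation: [180.0, 0.1, -165.7]
force: [0.6, -0.1, -0.4]
opening: 0.0822
```

Emit:
arm_command:
  targets:
    - [[0, 0, 0, -1.7, -3, 0, 1], [0, 0, -0.01, -3.7, -6.5, 0, 1], [0, 0, -0.021, -5.7, -10, 0, 1], [0, 0, -0.021, -7.7, -13.3, 0, 1], [0, 0, -0.021, -9.2, -15.9, 0, 1], [0, 0, -0.021, -9.8, -16.9, 0, 1], [0, 0, -0.021, -9.8, -16.9, 0, 1]]

```text
clock: 11.13
tool_pos: [0.4758, -0.2487, 0.2294]
orientation: [180.0, -0.1, -167.2]
force: [-0.4, -0.3, -0.1]
opening: 0.0875
```

Run:
```python
from h import *
over("pics/v3.png",[(box((.561,.01),14.2,.148),(0,255,0)),(box((.561,.01),14.2,.08),(0,0,255)),(box((.4918,-.305),-167,.06),(255,0,0))],half=48)
```

```text
11.1333 [ 0.4758 -0.2487  0.2294] [ 1.7997e+02 -6.0000e-02 -1.6719e+02] [-0.4 -0.3 -0.1]
```

View pics/v3.png

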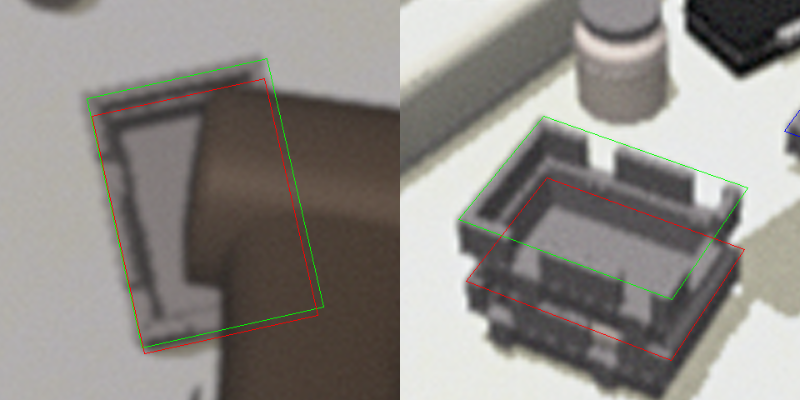

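The deep tote sits level at 148 mm rim height, whole end over the scoop, and its outline matches. Now I'll descend on the shallow tote.

Emit:
arm_command:
  targets:
    - [[0, 0, 0, 0, 0, -3, 1], [0, 0, 0, 0, 0, -7, 1], [0, 0, 0, 0, 0, -11, 1], [0, 0, 0, 0, 0, -14, 1], [0, 0, 0, 0, 0, -16.5, 1], [0, 0, 0, 0, 0, -18.5, 1], [0, 0, 0, 0, 0, -19.5, 1], [0, 0, 0, 0, 0, -19.7, 1]]

```text
clock: 11.9
tool_pos: [0.477, -0.2456, 0.0309]
orientation: [179.9, -0.2, -166.9]
force: [-0.1, -0.2, 0.6]
opening: 0.0875
```

Emit:
arm_command:
  targets:
    - [[0, 0, 0, 0, 0, 0, 1], [0, 0, 0, 0, 0, 0, 0], [0, 0, 0, 0, 0, 0, 0], [0, 0, 0, 0, 0, 0, 0], [0, 0, 0, 0, 0, 0, 0], [0, 0, 0, 0, 0, 0, 0], [0, 0, 0, 0, 0, 0, 0]]

```text
clock: 12.48
tool_pos: [0.478, -0.2467, 0.0335]
orientation: [-180.0, 0.0, -167.0]
force: [-0.0, 1.0, 0.1]
opening: 0.0533
```

Position is as planned (478, -247, 33.5). I'll close the gripper and lift.

Emit:
arm_command:
  targets:
    - [[0, 0, 0, 0, 0, 0, 0], [0, 0, 0, 0, 0, 0, 0], [0, 0, 0, 0, 0, 0, 0], [0, 0, 0, 0, 0, 0, 0], [0, 0, 0, 0, 0, 0, 0], [0, 0, 0, 0, 0, 0, 0], [0, 0, 0, 0, 0, 0, 0], [0, 0, 0, 0, 0, 0, 0]]

```text
clock: 13.15
tool_pos: [0.4779, -0.2466, 0.033]
orientation: [-180.0, -0.0, -167.0]
force: [-0.1, -0.3, -1.3]
opening: 0.0098
```

Emit:
arm_command:
  targets:
    - [[0, 0, 0, 0, 0, 0, 0], [0, 0, 0, 0, 0, 0.5, 0], [0, 0, 0, 0, 0, 2, 0], [0, 0, 0, 0, 0, 5, 0], [0, 0, 0, 0, 0, 9, 0], [0, 0, 0, 0, 0, 13, 0], [0, 0, 0, 0, 0, 16, 0], [0, 0, 0, 0, 0, 17, 0]]

```text
clock: 13.82
tool_pos: [0.4797, -0.2472, 0.2087]
orientation: [-179.8, 0.4, -167.0]
force: [1.6, 0.1, -1.6]
opening: 0.0101
```

Emit:
arm_command:
  targets:
    - [[0, 0, 0.05, 0, 0, 1, 0], [0, 0, 0.13, 0, 0, 3, 0], [0, 0, 0.24, 0, 0, 4.5, 0], [0, 0, 0.36, 0, 0, 5, 0], [0, 0, 0.48, 0, 0, 5, 0], [0, 0, 0.6, 0, 0, 5, 0], [0, 0, 0.72, 0, 0, 5, 0], [0, 0, 0.84, 0, 0, 5, 0]]

```text
clock: 14.48
tool_pos: [0.4771, -0.2462, 0.2524]
orientation: [179.9, 0.0, -118.5]
force: [0.2, -0.2, -2.6]
opening: 0.0096
```

Emit:
arm_command:
  targets:
    - [[0, 0, 0.12, 0.5, 1, 0, 0], [0, 0, 0.24, 1.1, 2.2, 0, 0], [0, 0, 0.36, 1.7, 3.5, 0, 0], [0, 0, 0.48, 2.3, 4.8, 0, 0], [0, 0, 0.6, 2.9, 6.1, 0, 0], [0, 0, 0.72, 3.5, 7.4, 0, 0], [0, 0, 0.84, 4.1, 8.7, 0, 0], [0, 0, 0.96, 4.7, 10, 0, 0]]

```text
clock: 15.15
tool_pos: [0.5243, -0.1457, 0.2523]
orientation: [179.9, 0.1, -63.5]
force: [-0.3, -0.2, -2.3]
opening: 0.0099
```

Emit:
arm_command:
  targets:
    - [[0, 0, 0.12, 0.6, 1.3, 0, 0], [0, 0, 0.24, 1.2, 2.6, 0, 0], [0, 0, 0.36, 1.8, 3.9, 0, 0], [0, 0, 0.48, 2.4, 5.1, 0, 0], [0, 0, 0.6, 2.9, 6.2, 0, 0], [0, 0, 0.72, 3.4, 7.2, 0, 0], [0, 0, 0.84, 3.9, 8.1, 0, 0], [0, 0, 0.96, 4.3, 8.9, 0, 0]]

```text
clock: 15.82
tool_pos: [0.5675, -0.0569, 0.2523]
orientation: [180.0, 0.1, -8.5]
force: [0.3, -0.1, -2.9]
opening: 0.0099
```

Emit:
arm_command:
  targets:
    - [[0, 0, 0.11, 0.4, 0.5, 0, 0], [0, 0, 0.21, 0.6, 0.8, 0, 0], [0, 0, 0.3, 0.7, 0.95, 0, 0], [0, 0, 0.36, 0.8, 1, 0, 0], [0, 0, 0.39, 0.8, 1, 0, 0], [0, 0, 0.4, 0.8, 1, 0, 0], [0, 0, 0.4, 0.8, 1, 0, 0]]

```text
clock: 16.4
tool_pos: [0.5754, -0.0475, 0.2525]
orientation: [-180.0, 0.1, 14.0]
force: [0.7, 0.2, -2.3]
opening: 0.0098
```

Run:
```python
from h import *
o=ctrl.get_obs();p=o["tool_pos"];yaw=o["orientation"][2];a=np.radians(yaw)
c=np.array(p[:2])+.06*np.array([-np.sin(a),np.cos(a)]);print(c)
over("pics/v4.png",[(box(c,yaw,p[2]+.027),(0,255,0)),(box((.561,.01),14.2,.148),(0,0,255))],half=50)
```

```text
[0.56081384 0.01066979]
16.4 [ 0.5754 -0.0475  0.2525] [-1.7998e+02  7.0000e-02  1.4030e+01] [ 0.7  0.2 -2.3]
```

View pics/v4.png

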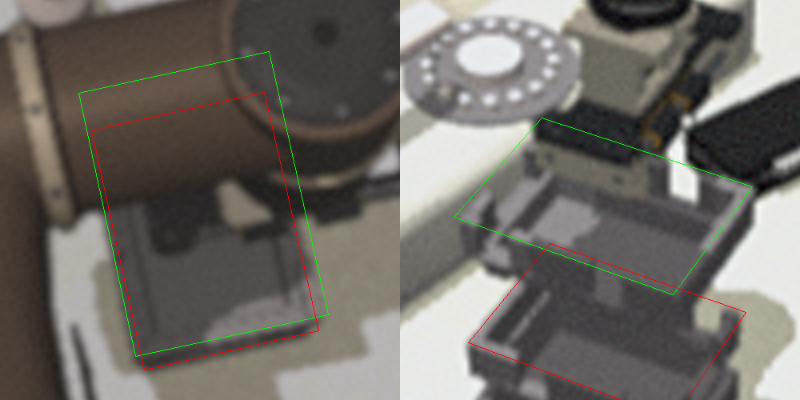

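The side view shows the shallow tote level and turned: whole end towards the robot, over the deep tote's scoop. It matches the predicted box and I'm lowering it now.

Emit:
arm_command:
  targets:
    - [[0, 0, 0.003, 0, 0, -1, 0], [0, 0, 0.003, 0, 0, -2.5, 0], [0, 0, 0.003, 0, 0, -4, 0], [0, 0, 0.003, 0, 0, -5.2, 0], [0, 0, 0.003, 0, 0, -6, 0], [0, 0, 0.003, 0, 0, -6.3, 0], [0, 0, 0.003, 0, 0, -6.3, 0]]

```text
clock: 17.08
tool_pos: [0.5754, -0.0477, 0.1891]
orientation: [-180.0, 0.1, 14.2]
force: [0.6, -0.3, -2.6]
opening: 0.0102
```

Emit:
arm_command:
  targets:
    - [[0, 0, 0, 0, 0, -0.2, 0], [0, 0, 0, 0, 0, -0.4, 0], [0, 0, 0, 0, 0, -0.6, 0], [0, 0, 0, 0, 0, -0.8, 0], [0, 0, 0, 0, 0, -1, 0], [0, 0, 0, 0, 0, -1.2, 0], [0, 0, 0, 0, 0, -1.3, 0], [0, 0, 0, 0, 0, -1.3, 0]]

```text
clock: 17.75
tool_pos: [0.5765, -0.0476, 0.1776]
orientation: [180.0, -0.1, 14.2]
force: [1.8, 0.3, 3.4]
opening: 0.0099
```

Contact came early, with 3.4 mm of entry. I'll back up and take a close look.

Emit:
arm_command:
  targets:
    - [[0, 0, 0, 0, 0, 0.3, 0], [0, 0, 0, 0, 0, 0.6, 0], [0, 0, 0, 0, 0, 0.6, 0], [0, 0, 0, 0, 0, 0.6, 0]]

```text
clock: 18.08
tool_pos: [0.5755, -0.0476, 0.1829]
orientation: [-180.0, 0.0, 14.2]
force: [0.3, 0.5, -2.1]
opening: 0.0099
```

Run:
```python
from h import *
o=ctrl.get_obs();print(o["clock"],np.round(o["tool_pos"],4),np.round(o["orientation"],2),np.round(o["force"],1),np.round(o["moment"],2))
a=sum(ctrl.snapshot("side").astype(float) for _ in range(4))/4
cv2.imwrite("pics/s5raw.png",a.astype(np.uint8))
im=a.astype(np.uint8)[130:225,250:345];im=cv2.resize(im,(600,600),interpolation=cv2.INTER_CUBIC)
im=cv2.convertScaleAbs(im,alpha=1.6,beta=0)
p=o["tool_pos"];yaw=o["orientation"][2];t=np.radians(yaw)
c=np.array(p[:2])+.06*np.array([-np.sin(t),np.cos(t)])
for b,col in((box(c,yaw,p[2]+.027),(0,255,0)),(box((.561,.01),14.2,.148),(0,0,255))):
    cv2.polylines(im,[np.int32((w2px("side",b)-[250,130]+.5)*600/95)],True,col)
cv2.imwrite("pics/v5.png",im)
```

```text
18.0833 [ 0.5755 -0.0476  0.1829] [-1.7999e+02  3.0000e-02  1.4210e+01] [ 0.3  0.5 -2.1] [-0.23  0.04  0.04]
```

View pics/v5.png

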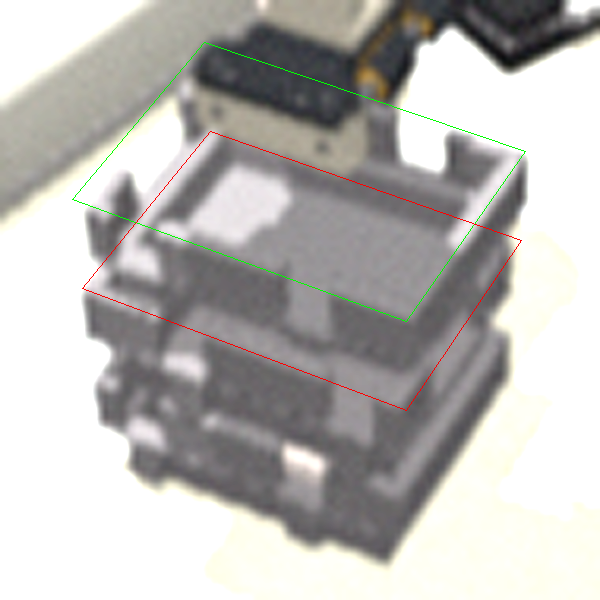

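Run:
```python
from h import *
a=cv2.imread("pics/s5raw.png");k=8
o=ctrl.get_obs();p=o["tool_pos"];yaw=o["orientation"][2];t=np.radians(yaw)
c=np.array(p[:2])+.06*np.array([-np.sin(t),np.cos(t)])
A=a[130:200,250:345];im=cv2.resize(A,None,fx=k,fy=k,interpolation=cv2.INTER_CUBIC)
im=np.uint8(255*(im/255.)**1.6)
for b,col in((box(c,yaw,p[2]+.027),(0,255,0)),(box((.561,.01),14.2,.148),(0,0,255))):
    q=w2px("side",b);print(np.round(q,1).tolist())
    for x,y in q: cv2.drawMarker(im,(int((x-250+.5)*k),int((y-130+.5)*k)),col,0,24,1)
cv2.imwrite("pics/v6.png",im)
```

```text
[[260.9, 161.1], [281.9, 136.2], [332.7, 153.4], [313.9, 180.4]]
[[262.6, 175.2], [282.9, 150.4], [332.0, 167.6], [313.8, 194.5]]
```

View pics/v6.png

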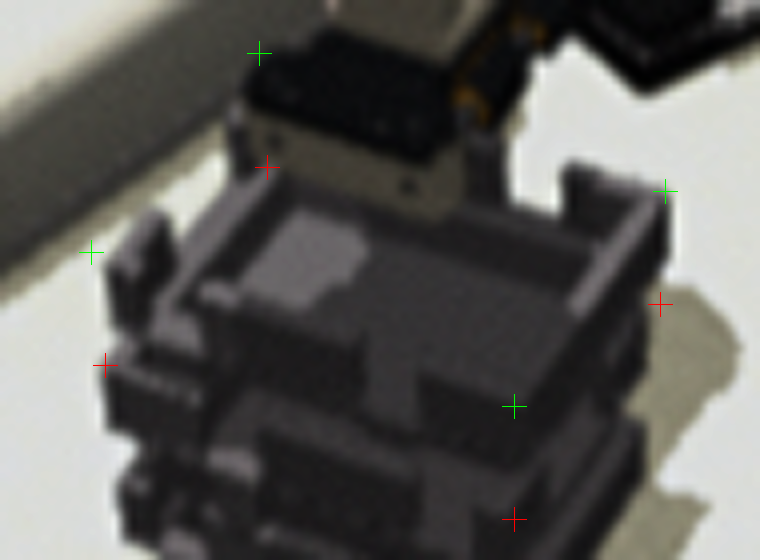

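Relative to prediction, the shallow tote sits about 4 mm too far towards the robot: its left corner is at (106,265) against a predicted (91,252). The contact force also pushed in +x. I'll shift 5 mm along +tote x and try again.

Emit:
arm_command:
  targets:
    - [[0, 0, 0, 0.25, 0.06, 0, 0], [0, 0, 0, 0.5, 0.12, 0, 0], [0, 0, 0, 0.5, 0.12, -0.15, 0], [0, 0, 0, 0.5, 0.12, -0.3, 0], [0, 0, 0, 0.5, 0.12, -0.45, 0], [0, 0, 0, 0.5, 0.12, -0.6, 0], [0, 0, 0, 0.5, 0.12, -0.6, 0]]

```text
clock: 18.87
tool_pos: [0.5806, -0.0464, 0.1766]
orientation: [-180.0, 0.0, 14.2]
force: [0.3, -0.3, -2.2]
opening: 0.0099
```

Emit:
arm_command:
  targets:
    - [[0, 0, 0, 0, 0, -0.1, 0], [0, 0, 0, 0, 0, -0.2, 0], [0, 0, 0, 0, 0, -0.2, 0]]

```text
clock: 19.12
tool_pos: [0.5807, -0.0464, 0.1748]
orientation: [-180.0, 0.0, 14.2]
force: [0.2, 0.0, -2.4]
opening: 0.0099
```

It's now clear past the earlier contact height, so I'll keep lowering.

Emit:
arm_command:
  targets:
    - [[0, 0, 0, 0, 0, -0.1, 0], [0, 0, 0, 0, 0, -0.2, 0], [0, 0, 0, 0, 0, -0.3, 0], [0, 0, 0, 0, 0, -0.3, 0]]

```text
clock: 19.45
tool_pos: [0.5807, -0.0464, 0.1718]
orientation: [-180.0, 0.0, 14.2]
force: [-1.3, 0.0, -1.7]
opening: 0.0098
```

Emit:
arm_command:
  targets:
    - [[0, 0, 0, 0, 0, -0.05, 0], [0, 0, 0, 0, 0, -0.1, 0], [0, 0, 0, 0, 0, -0.15, 0], [0, 0, 0, 0, 0, -0.15, 0]]

```text
clock: 19.78
tool_pos: [0.5812, -0.0464, 0.1709]
orientation: [180.0, -0.1, 14.2]
force: [0.2, 0.2, 0.1]
opening: 0.0102
```

Emit:
arm_command:
  targets:
    - [[0, 0, 0, 0, 0, -0.05, 0], [0, 0, 0, 0, 0, -0.1, 0], [0, 0, 0, 0, 0, -0.1, 0]]

```text
clock: 20.03
tool_pos: [0.5817, -0.0463, 0.1702]
orientation: [180.0, -0.1, 14.2]
force: [1.6, -0.5, 2.8]
opening: 0.0103
```

Emit:
arm_command:
  targets:
    - [[0, 0, 0, 0, 0, -0.05, 0], [0, 0, 0, 0, 0, -0.1, 0], [0, 0, 0, 0, 0, -0.1, 0]]

```text
clock: 20.28
tool_pos: [0.5813, -0.0464, 0.1694]
orientation: [180.0, -0.1, 14.2]
force: [-1.4, -0.2, 6.4]
opening: 0.0096
```

TCP z = 169.4 mm against the nominal 169, so it is essentially seated. I'll release gently.

Emit:
arm_command:
  targets:
    - [[0, 0, 0, 0, 0, 0.05, 0.05], [0, 0, 0, 0, 0, 0.05, 0.12], [0, 0, 0, 0, 0, 0.05, 0.2], [0, 0, 0, 0, 0, 0.05, 0.3], [0, 0, 0, 0, 0, 0.05, 0.5], [0, 0, 0, 0, 0, 0.05, 0.7], [0, 0, 0, 0, 0, 0.05, 0.7], [0, 0, 0, 0, 0, 0.05, 0.7]]

```text
clock: 20.95
tool_pos: [0.5808, -0.0464, 0.1689]
orientation: [-180.0, 0.0, 14.2]
force: [0.3, -0.5, -0.1]
opening: 0.045
```

Emit:
arm_command:
  targets:
    - [[0, 0, 0, 0, 0, 0.5, 0.7], [0, 0, 0, 0, 0, 2, 0.7], [0, 0, 0, 0, 0, 4, 0.7], [0, 0, 0, 0, 0, 7, 0.7], [0, 0, 0, 0, 0, 10, 1], [0, 0, 0, 0, -1, 12, 1], [0, 0, 0, -1, -3, 12, 1], [0, 0, 0, -3, -6.5, 12, 1]]

```text
clock: 21.62
tool_pos: [0.5526, -0.1103, 0.2906]
orientation: [180.0, -0.2, 14.4]
force: [-0.4, -1.2, -1.3]
opening: 0.0824
```

Emit:
arm_command:
  targets:
    - [[0, 0, 0, -1.5, -4, 0, 1], [0, 0, 0, -3, -8, 0, 1], [0, 0, 0, -4, -12, 0, 1], [0, 0, 0, -5, -16, 0, 1], [0, 0, 0, -6, -20, 0, 1], [0, 0, 0, -7, -23, 0, 1], [0, 0, 0, -7, -25, 0, 1], [0, 0, 0, -7, -25, 0, 1]]

```text
clock: 22.28
tool_pos: [0.4798, -0.3649, 0.289]
orientation: [180.0, 0.0, 14.0]
force: [-0.4, -0.4, -0.5]
opening: 0.0874
```

Run:
```python
from h import *
o=ctrl.get_obs();print(o["clock"],np.round(o["tool_pos"],3))
out=[];k=8
for n in("top","side"):
    a=(sum(ctrl.snapshot(n).astype(float) for _ in range(3))/3).astype(np.uint8);cv2.imwrite(f"pics/{n}7raw.png",a)
    bs=[(box((.561,.01),14.2,h),c) for h,c in((.196,(0,255,0)),(.148,(0,0,255)),(.08,(255,0,0)))]
    cx,cy=np.int32(w2px(n,bs[1][0]).mean(0)); x0,y0=cx-45,cy-45
    im=np.uint8(255*(cv2.resize(a[y0:y0+90,x0:x0+90],None,fx=k,fy=k,interpolation=cv2.INTER_CUBIC)/255.)**1.2)
    for b,col in bs:
        for x,y in w2px(n,b): cv2.drawMarker(im,(int((x-x0+.5)*k),int((y-y0+.5)*k)),col,0,24,1)
    out.append(cv2.resize(im,(400,400),interpolation=cv2.INTER_AREA) if n=="top" else im[:, :])
t=cv2.resize(out[0],(400,400));s=cv2.resize(out[1],(400,400));cv2.imwrite("pics/v7.png",np.hstack([t,s]))
```

```text
22.2833 [ 0.48  -0.365  0.289]
```

View pics/v7.png

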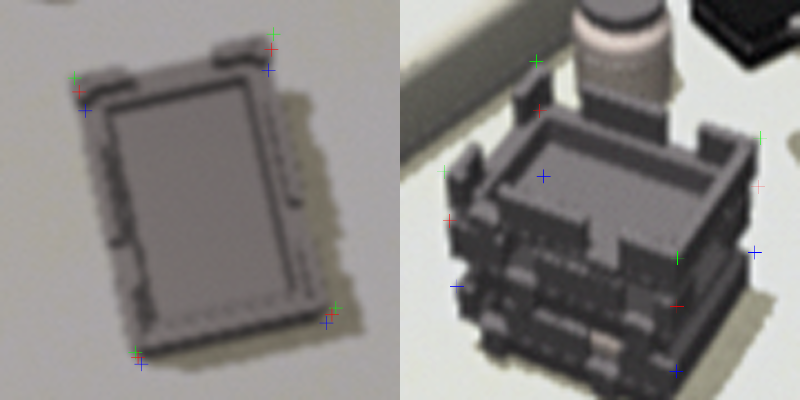

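The stack is level and square: corners lie within about 2–3 mm of the predicted marks at all three rim heights. One quick numeric check that the loaded tote hasn't moved, then I'll hand in.

Run:
```python
from h import *
a=cv2.cvtColor(cv2.imread("pics/side0.png"),6).astype(np.float32);b=cv2.cvtColor(cv2.imread("pics/side7raw.png"),6).astype(np.float32)
base=np.int32(w2px("side",box((.561,.01),14.2,.0,.074,.049)));print(base.tolist())
x,y=base[3]
for (x0,y0,w,h) in((x-30,y-12,40,18),(x-12,y-14,24,20)):
    T=a[y0:y0+h,x0:x0+w];S=b[y0-4:y0+h+4,x0-4:x0+w+4];r=cv2.matchTemplate(S,T,cv2.TM_CCOEFF_NORMED);print(cv2.minMaxLoc(r)[1],np.array(cv2.minMaxLoc(r)[3])-4)
d=np.abs(a-b);print(d[:, :230].mean())
ctrl.close_job()
```

```text
[[272, 204], [286, 185], [324, 199], [311, 219]]
0.9951292276382446 [0 0]
0.973232090473175 [0 0]
6.245
the job is handed in; nothing more can be done
```

I stacked the deep tote on the loaded one, then the shallow tote (turned half round) on the deep one, and handed the job in at about 22.6 s of the 64 s. Both were set down slowly under force control, with the gripper opened and clear.

- **Seating:** The deep tote touched down at exactly its nominal height. The shallow one was within about 0.5 mm of nominal.
- **First try on the shallow tote:** It touched the deep tote about 8 mm too early with a few newtons, because it sat about 4–5 mm off along its length. I lifted it, shifted it 5 mm and it then went in freely.
- **Last pictures:** The three-tote stack is level and square, with rim corners within about 2–3 mm of prediction and scooped ends alternating.
- **Loaded tote:** Image matching of its foot against the first picture gave 0 px shift.
- **Not settled:** I compared the left part of the side picture from first to last and got a mean difference of 6.2 grey levels. I didn't look into it; moved shadows and the moved deep tote would explain some of it. So I did not separately confirm that the bystanders are untouched, though no unexpected contact force showed in the readings I took.

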